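# Set up the catch tray and hold a block blank out for sawing

## Task

The plywood block blank is to be sawn in two on its dark line. First fold the three half-raised flaps of the cardboard tray upright so that it can catch the sawn-off half; then, without lifting it or letting it tip, slide the blank along the wooden riser and out over the tray until the line stands about a centimetre clear of the riser's edge and square to it. Finish while still holding the blank, pressed firmly down flat on the riser, ready for the saw, and leave the saw, tin and bottle where they are.

Things in the scene. Friction and masses are not known exactly. Their poses are not given: they have to be found in the camera images.
- riser: Fixed wooden bench riser: a flat top 160 (x) x 280 (y) x 20 mm, upper face 90 mm above the bench, on two cheeks. Origin: centre of its underside, on the bench. Its +y axis points outward towards the tray; the edge to saw at is the end of the top at y = +140 mm, running along its x
- board: Loose plywood block blank, 60 (x) x 240 (y) x 15 (z) mm, 0.10 to 0.20 kg, lying flat on the riser roughly along the riser's y. Origin: centre of its underside; +y is the end that goes out over the tray. The balance point is at the middle, so it tips once slid out to the mark unless it is held down
- saw_line (a point): Middle of the dark saw line on the blank's upper face. The line, 2.5 mm wide, runs across the blank (along its x) exactly at half length
- tray: Cardboard catch tray taped to the bench beside the riser's outward end, partly under the riser's edge: base 100 (x) x 150 (y) x 3 mm, axes roughly as the riser's. Origin: centre of its underside. The 40 mm wall at its -y side, by the riser, already stands; the other three sides are flaps hinged along the edges of the base, 3 mm above the bench: near flap at x = -50 mm, far flap at x = +50 mm, end flap at y = +75 mm
- flap_near (a joint): hinge angle of the tray's near flap, on its -x side, towards the robot; 0 = folded out flat, 1.57 = upright, stop at 1.65. It starts half up (0.55 to 0.95) and stays at whatever angle it is left; turning it takes about 1 N at its free edge
- flap_far (a joint): hinge angle of the tray's far flap, on its +x side, away from the robot; 0 = folded out flat, 1.57 = upright, stop at 1.65. It starts half up (0.55 to 0.95) and stays at whatever angle it is left; turning it takes about 1 N at its free edge
- flap_end (a joint): hinge angle of the tray's end flap, on its +y side, opposite the riser; 0 = folded out flat, 1.57 = upright, stop at 1.65. It starts half up (0.55 to 0.95) and stays at whatever angle it is left; turning it takes about 1 N at its free edge
- flap_near_edge (a point): middle of the free edge of the near flap, a cardboard panel 146 mm long and 3.5 mm thick that reaches 40 mm from its hinge
- flap_far_edge (a point): middle of the free edge of the far flap, a cardboard panel 146 mm long and 3.5 mm thick that reaches 40 mm from its hinge
- flap_end_edge (a point): middle of the free edge of the end flap, a cardboard panel 98 mm long and 3.5 mm thick that reaches 40 mm from its hinge
- saw: Tenon saw with a dark wooden handle and brass back lying flat on the bench beyond the riser, about 100 x 330 x 20 mm; origin near the middle of its blade, at bench level. Leave it where it is
- tin: Round ink tin with a red band, 84 mm across, 72 mm high, standing on the bench; origin at the centre of its underside. Leave it
- bottle: Green squeeze bottle, 56 mm across, 170 mm high, standing on the bench; origin at the centre of its underside. Leave it

How it is judged:
On the way, in this order (a step that is already met when the one before it is completed fails the run):
1. All three flaps stand upright while the blank has not yet been slid out (value of joint each of flap_near, flap_far, flap_end above 1.4 rad and y of saw_line in the frame of riser below 0.13 m), for 0.2 s.
2. The blank is slid out, still flat, until its line is past the riser's edge (y of saw_line in the frame of riser above 0.143 m and angle between board's own z axis and vertical below 0.06 rad), for 0.1 s.
At the end, for the whole second after the job is handed in: Flaps over 1.40 rad; blank flat on the riser (tilt under 0.03), its centre line within 50 mm of the riser's, saw line 3 to 18 mm outside the edge and parallel within 0.06 rad; fingers hold it (over 2 N), pressing it on the riser with over 5 N; clear of the tray, at rest (value of joint each of flap_near, flap_far, flap_end above 1.4 rad and y of saw_line in the frame of riser between 0.143 and 0.158 m and angle between the y axis of board and the y axis of riser, either way round below 0.06 rad and x of board in the frame of riser between -0.05 and 0.05 m and angle between board's own z axis and vertical below 0.03 rad and z of board in the frame of riser between 0.087 and 0.093 m and contact force between board and riser above 5 N and contact force between board and the fingers above 2 N and contact force between board and tray below 0.1 N and linear speed of board below 0.01 m/s); the arm keeps its last pose, push and grip.
It fails at once if The blank is lifted more than 20 mm off the riser (z of board in the frame of riser above 0.11 m).
It fails at once if The blank tips or falls (angle between board's own z axis and vertical above 0.15 rad).
It fails at once if The saw is pushed away or knocked over (distance of saw from where it was at the start of the episode above 0.03 m or angle between saw's own z axis and vertical above 0.4 rad).
It fails at once if The tin is pushed away or knocked over (distance of tin from where it was at the start of the episode above 0.03 m or angle between tin's own z axis and vertical above 0.4 rad).
It fails at once if The bottle is pushed away or knocked over (distance of bottle from where it was at the start of the episode above 0.03 m or angle between bottle's own z axis and vertical above 0.4 rad).
It also fails if it takes over 72 s, if anything falls off the work surface, if the arm or the gripper's body presses on something with over 40 N, if the wrist force passes 120 N, or if a joint passes its speed limit or range.

## Robot

A 6-joint arm with a two-finger parallel gripper is mounted at the origin on the work surface. World frame = base frame: x ahead of the robot, y to its left, z up, the work surface at z = 0. Lengths are in m, angles in rad, forces in N, time in s.
With the tool pointing down it reaches from about 0.275 to 0.825 m from the base axis. Payload 4.9 kg.
Tool frame: the origin (TCP) lies midway between the tips of the shut fingers; the grasp point (between the pads) lies 19 mm behind it (bot.grip_depth is the distance from the TCP to the grasp point, in m); z points along the fingers, y is the line along which they close (so a half turn about z gives the same grasp; the last joint's range is limited). The gripper opens to 85 mm and grips with 20 to 120 N. Pads are 22 mm wide; open, the fingers measure 114 mm over their backs; the gripper's body (76 mm by 85 mm) begins 54 mm behind the grasp point. The pads swing forward as they close: fully open they stand 13 mm farther back than shut.
Start: joints at [-1.396, 0.326, -0.193, 1.052, 0, 1.437], TCP at [0.167, -0.524, 0.209] pointing down, gripper open.
Joint ranges: [-2.65, 2.65], [-0.97, 1.79], [-1.3, 1.35], [-1.93, 2.1], [-1.47, 1.37], [-3.14, 3.14]. Speed limits (rad/s): [2.57, 2.57, 3.14, 3.14, 3.14, 3.14].

## Interface

Orientations are given as a unit quaternion [w, x, y, z].
In Python, from cell import bot gives the robot as it stands. Calls block until the motion is done:
- bot.move_pose(position, orientation): joint-space move of the TCP to a pose.
- bot.move_linear(position, speed=0.15, rotation=None, until_force=None): straight line of the TCP; rotation=None keeps the orientation; speed is the mean speed in m/s. With until_force (N) it stops when the force on the tool has changed by that much, and returns True; else False.
- bot.goto_joints(angles): joint-space move.
- bot.set_gripper(opening, grasp_force=None): opening from 0.0 (shut) to 1.0 (fully open); grasp_force is the grip in N (None keeps the last); returns when the fingers have stopped.
- bot.wait(seconds).
- bot.solve_ik(position, orientation): joint angles nearest the present ones, or None.
- bot.camera(name): name is "scene" or "top"; returns the picture (400x640x3 uint8, red, green, blue); there is no depth.
- bot.calibration(name): a dict with "mtx" (3x3 intrinsics, pixels), "extrinsics" (4x4, takes a point from world to camera coordinates). Camera axes: x right, y down, z forward; pixel columns grow to the right and rows downward; lengths in m; the calibration is good to about 2 mm. A picture is of the moment at which its call begins. calibration takes no time and is no camera call.
A pose or a line that the arm cannot do raises bot.PlanningError and nothing moves.
- bot.close_job(): hands the job in; it is judged then, once.
Trained networks look in the newest picture that a camera, given by its name, has taken for a name from the list of things; names that differ only in an ending like _2 or _b are one class to them, and where a whole thing is asked for, a point or a joint stands for the part that bears it (a point fixed in the world has none). Each returns a list of dicts, best first, with "confidence" (0 to 1); they miss things now and then, are a little off and sometimes report something else, mostly with a low value. They report only what shows in the picture. A call takes as long as a camera call.
- bot.search_frame(camera, thing): "bbox" ([left, top, width, height] in pixels, round what is visible of it).
Readings, each from a call of its own:
- bot.read_clock(): time.
- bot.read_joint_positions(): joint angles.
- bot.read_joint_vel(): joint speeds.
- bot.read_joint_efforts(): joint torques, N m.
- bot.read_position(): TCP position.
- bot.read_tool_rot(): TCP orientation.
- bot.read_ft_force(): force on the tool from outside, world axes, zero at the start.
- bot.read_moment(): the same for the moment, N m.
- bot.read_gripper_width(): opening from 0.0 (shut) to 1.0 (fully open).
- bot.read_finger_force(): force on a finger pad.
Only numpy, scipy, OpenCV 4.12 (cv2) and the standard library are available. Lean on these libraries where they do the work, as an engineer would, in place of code of your own. Each camera call takes 0.05 s, during which the arm holds its last target. There are 200 camera calls.

## Working session

There is one attempt and no reset: what is moved stays moved. The work goes in short steps, each a Python script; the robot and the scene stay as the last script left them, time stands still between calls to the robot, and variables do not carry over. Pictures are saved under pics/ and viewed, at most 10 in all, crops included, and the job is handed in when it is done.

```bash
mkdir -p pics; ls
python3 - <<'E'
from cell import bot
import cv2, numpy as np
for c in ["scene","top"]:
    im=bot.camera(c); cv2.imwrite(f"pics/{c}0.png",cv2.cvtColor(im,cv2.COLOR_RGB2BGR))
    k=bot.calibration(c); print(c,np.round(k["mtx"],1).tolist(),np.round(k["extrinsics"],4).tolist())
    for t in ["riser","board","saw_line","tray","flap_near","flap_far","flap_end","saw","tin","bottle"]:
        print(t,[(np.round(d["bbox"]).tolist(),round(d["confidence"],2)) for d in bot.search_frame(c,t)[:2]])
print(bot.read_tool_rot(),bot.read_clock())
E
```

```text
pics
scene [[494.6, 0.0, 321.2], [0.0, 494.6, 196.2], [0.0, 0.0, 1.0]] [[0.6791, 0.7338, 0.0163, -0.3695], [0.6062, -0.5482, -0.5762, -0.2733], [-0.4139, 0.4012, -0.8171, 1.7474], [0.0, 0.0, 0.0, 1.0]]
riser [([227.0, 180.0, 111.0, 97.0], 0.89)]
board [([243.0, 194.0, 80.0, 62.0], 0.73)]
saw_line [([237.0, 195.0, 83.0, 60.0], 0.68), ([340.0, 198.0, 33.0, 27.0], 0.51)]
tray [([312.0, 166.0, 66.0, 68.0], 0.9), ([347.0, 171.0, 25.0, 29.0], 0.59)]
flap_near [([315.0, 169.0, 30.0, 28.0], 0.89)]
flap_far [([338.0, 199.0, 34.0, 27.0], 0.51)]
flap_end [([346.0, 169.0, 27.0, 29.0], 0.8)]
saw [([235.0, 267.0, 109.0, 96.0], 0.93)]
tin [([166.0, 244.0, 32.0, 37.0], 0.62)]
bottle [([420.0, 108.0, 24.0, 50.0], 0.85), ([314.0, 170.0, 29.0, 26.0], 0.71)]
top [[405.6, 0.0, 314.9], [0.0, 405.6, 190.3], [0.0, 0.0, 1.0]] [[-0.0035, -1.0, -0.0036, 0.0025], [-0.9832, 0.004, -0.1826, 0.5551], [0.1826, 0.0029, -0.9832, 1.0375], [0.0, 0.0, 0.0, 1.0]]
riser [([313.0, 166.0, 112.0, 60.0], 0.55)]
board [([325.0, 178.0, 97.0, 30.0], 0.77)]
saw_line [([248.0, 164.0, 67.0, 61.0], 0.72), ([330.0, 180.0, 92.0, 26.0], 0.67)]
tray [([249.0, 165.0, 66.0, 60.0], 0.83)]
flap_near []
flap_far []
flap_end [([249.0, 178.0, 12.0, 40.0], 0.8)]
saw [([353.0, 112.0, 121.0, 38.0], 0.71)]
tin [([453.0, 226.0, 43.0, 34.0], 0.97)]
bottle [([122.0, 168.0, 45.0, 27.0], 0.7)]
[1.76359815e-05 9.88105457e-01 1.53777775e-01 2.75237734e-05] 1.1
```

Run:
```python
import cv2
im=cv2.imread("pics/top0.png")[140:260,230:440]; cv2.imwrite("pics/topc.png",cv2.resize(im,None,fx=3.8,fy=3.8,interpolation=cv2.INTER_CUBIC))
im=cv2.imread("pics/scene0.png")[150:290,215:395]; cv2.imwrite("pics/scc.png",cv2.resize(im,None,fx=4,fy=4,interpolation=cv2.INTER_CUBIC))
```

```text
(no output)
```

View pics/topc.png

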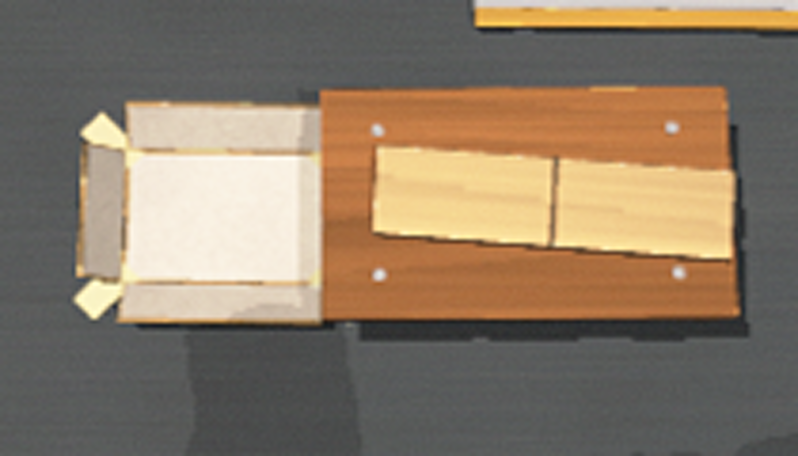

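View pics/scc.png

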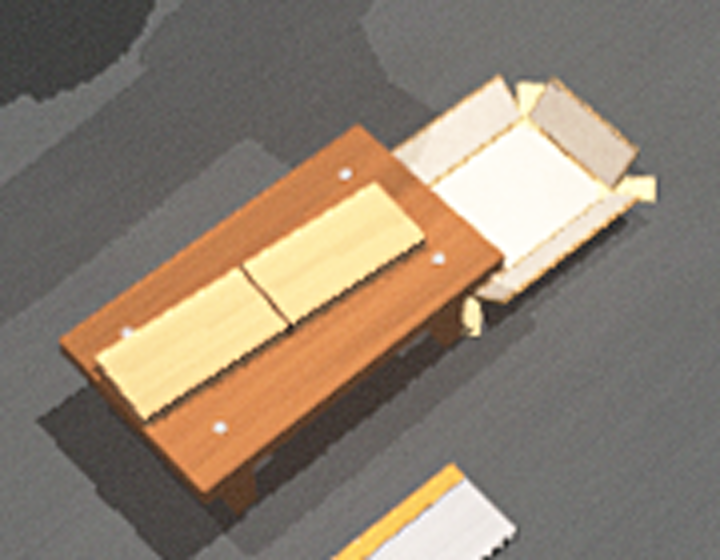

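View pics/scene0.png

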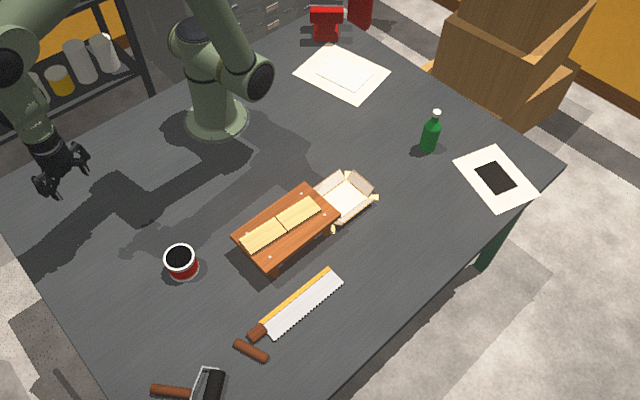

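Both crops show the riser's long axis roughly along +y. The blank is yawed a few degrees on it, with its line at about top-crop (553,201). The tray is on the left with its flaps half up. I'll fit the poses from the corners.

```bash
cat > fit.py <<'E'
from cell import bot
import numpy as np
from scipy.optimize import least_squares
def proj(c,P):
    k=bot.calibration(c); P=np.atleast_2d(P); q=(k["extrinsics"]@np.c_[P,np.ones(len(P))].T)[:3]; u=k["mtx"]@q; return (u[:2]/u[2]).T
def ray(c,uv,z):
    k=bot.calibration(c); E=k["extrinsics"]; R=E[:3,:3]; C=-R.T@E[:3,3]
    d=(np.linalg.inv(k["mtx"])@np.c_[np.atleast_2d(uv),np.ones(len(np.atleast_2d(uv)))].T).T@R
    return C+d*((z-C[2])/d[:,2])[:,None]
T=lambda a:(np.array(a,float)+.5)/3.8-.5+[230,140]
S=lambda a:(np.array(a,float)+.5)/4-.5+[215,150]
def fit(L,obs,x0):
    def w(p):
        c,s=np.cos(p[2]),np.sin(p[2]); L_=np.array(L,float); return np.c_[p[0]+c*L_[:,0]-s*L_[:,1],p[1]+s*L_[:,0]+c*L_[:,1],L_[:,2]]
    r=least_squares(lambda p:np.concatenate([(proj(cam,w(p)[idx])-o).ravel() for cam,idx,o in obs]),x0)
    return r.x,np.sqrt(np.mean(r.fun**2))
E
python3 - <<'E'
from fit import *
np.set_printoptions(precision=4,suppress=True)
R=[(.08,.14,.09),(.08,-.14,.09),(-.08,-.14,.09),(-.08,.14,.09)]
t=T([(320,90),(725,87),(740,318),(322,322)]); s=S([(502,260),(212,492),(62,343),(358,126)])
for o in ([("top",[0,1,2,3],t)],[("scene",[0,1,2,3],s)],[("top",[0,1,2,3],t),("scene",[0,1,2,3],s)]): print("riser",*fit(R,o,[.5,-.1,0]))
B=[(.03,.12,.105),(.03,-.12,.105),(-.03,-.12,.105),(-.03,.12,.105),(.03,0,.105),(-.03,0,.105)]
t=T([(376,147),(735,171),(731,260),(373,235),(555,157),(551,246)]); s=S([(425,240),(147,419),(97,355),(376,182),(290,326),(242,266)])
i=list(range(6))
for o in ([("top",i,t)],[("scene",i,s)],[("top",i,t),("scene",i,s)]): print("board",*fit(B,o,[.5,-.1,0]))
print("tray base top", ray("top",T([(130,152),(318,152),(124,282),(318,283)]),.003))
print("tray scene far/end, near/end, ", ray("scene",S([(608,192),(524,120),(428,188)]),.003))
# flap angles: free-edge mid height search via both cams
for n,tt in [("far",(224,103)),("near",(220,321)),("end",(80,210))]:
    print(n,[ray("top",T([tt]),z)[0] for z in (.02,.03,.035)])
print("bottle",ray("scene",[[429,152]],0),"tin",ray("scene",[[181,274]],0),"saw top",ray("top",[[354,149],[474,149],[354,112]],.01))
E
```

```text
riser [ 0.5403 -0.1374  0.0056] 0.13423109717388432
riser [ 0.5446 -0.1353  0.0125] 0.9775182493879138
riser [ 0.5421 -0.1364  0.0088] 0.9388899870528172
board [ 0.5377 -0.1533 -0.0734] 0.25027820913999893
board [ 0.54   -0.151  -0.0835] 0.4041239636288434
board [ 0.5387 -0.1522 -0.0775] 0.5547241458359676
tray base top [[0.5952 0.1444 0.003 ]
 [0.5946 0.0049 0.003 ]
 [0.4981 0.1469 0.003 ]
 [0.4968 0.0052 0.003 ]]
tray scene far/end, near/end,  [[0.595  0.1478 0.003 ]
 [0.4998 0.1484 0.003 ]
 [0.4971 0.0452 0.003 ]]
far [array([0.6281, 0.0738, 0.02  ]), array([0.6256, 0.0731, 0.03  ]), array([0.6244, 0.0728, 0.035 ])]
near [array([0.4676, 0.0753, 0.02  ]), array([0.4666, 0.0746, 0.03  ]), array([0.4661, 0.0742, 0.035 ])]
end [array([0.5487, 0.1777, 0.02  ]), array([0.5469, 0.176 , 0.03  ]), array([0.546 , 0.1752, 0.035 ])]
bottle [[0.6039 0.442  0.    ]] tin [[ 0.425  -0.4302  0.    ]] saw top [[ 0.6815 -0.1109  0.01  ]
 [ 0.68   -0.4512  0.01  ]
 [ 0.7924 -0.1132  0.01  ]]
```

Estimates: riser edge at y≈0.003 and x≈0.541. Tray hinges are at x≈0.497 and 0.595, and at y≈0.147. I'll fold the flaps with shut fingers pushing inward.

```bash
cat >> fit.py <<'E'
def down(a): return np.array([0,np.cos(a/2),np.sin(a/2),0])
E
python3 - <<'E'
from fit import *
import cv2
Q=down(0.0); print([None if bot.solve_ik(p,down(a)) is None else np.round(bot.solve_ik(p,down(a)),2) for p,a in [((.65,.08,.015),0),((.53,-.2,.1),1.57),((.53,-.2,.1),-1.57)]])
bot.set_gripper(0.0)
z=.014
def push(start,end,n):
    bot.move_pose([start[0],start[1],.14],Q); bot.move_linear([*start,z],speed=.2)
    hit=bot.move_linear([*end,z],speed=.05,until_force=5)
    print(n,hit,np.round(bot.read_position(),4),np.round(bot.read_ft_force(),1),bot.read_clock())
    d=np.array(start)-end; d=d/np.linalg.norm(d)
    p=bot.read_position(); bot.move_linear([p[0]+d[0]*.03,p[1]+d[1]*.03,z],speed=.15)
    bot.move_linear([p[0]+d[0]*.03,p[1]+d[1]*.03,.14],speed=.25)
push((.435,.08),(.490,.08),"near")
push((.546,.215),(.546,.160),"end")
push((.655,.08),(.602,.08),"far")
bot.move_pose([.42,.2,.3],Q)
for c,o,f in (("top",(230,140,440,260),3.8),("scene",(215,150,395,290),4)):
    im=cv2.cvtColor(bot.camera(c),cv2.COLOR_RGB2BGR)[o[1]:o[3],o[0]:o[2]]; cv2.imwrite(f"pics/{c}1.png",cv2.resize(im,None,fx=f,fy=f,interpolation=cv2.INTER_CUBIC))
print(bot.read_clock())
E
```

```text
[array([ 0.01,  0.69, -0.13,  0.76,  0.  , -3.13]), array([-0.49,  0.45, -0.3 ,  0.82,  0.  ,  1.08]), array([-0.49,  0.45, -0.3 ,  0.82,  0.  , -2.06])]
near False [0.4895 0.08   0.0139] [-0.2 -0.3 -0.2] 7.6833
end False [0.546  0.1603 0.014 ] [ 0.1  0.4 -0.1] 11.4
far False [0.6024 0.08   0.014 ] [ 0.3 -0.1  0.1] 15.0583
17.2833
```

View pics/top1.png

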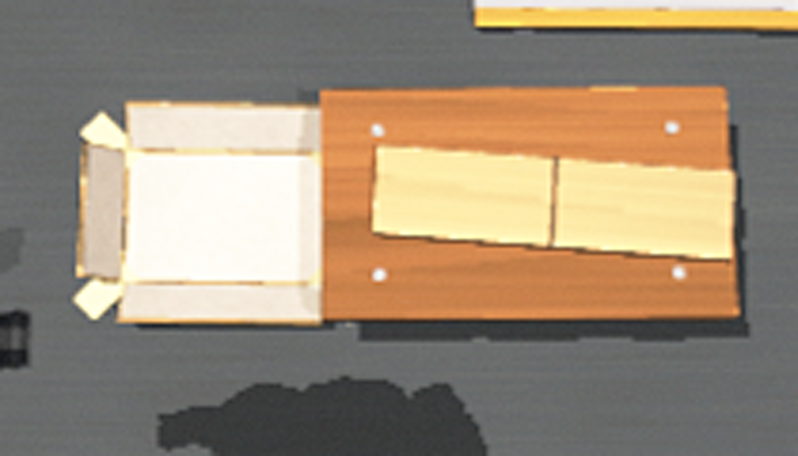

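View pics/scene1.png

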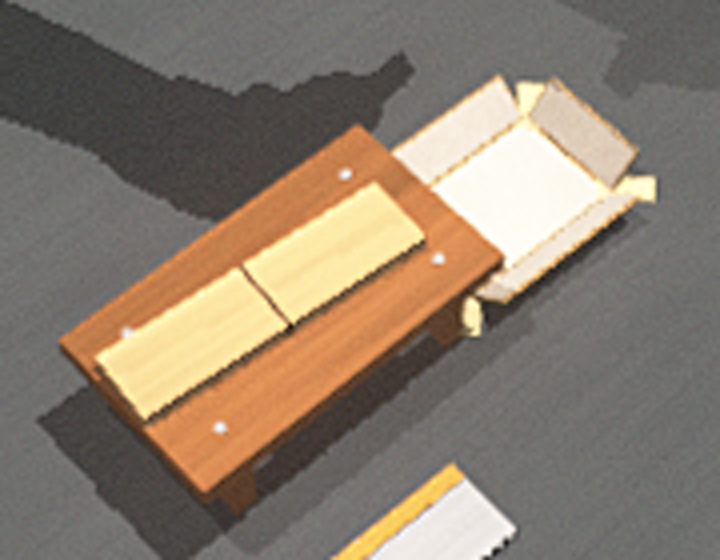

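Both views look the same as before: the flaps are still half-raised (end flap edge at top-crop x≈80) and no contact force showed. I'll repeat the end push in steps and take pictures while in contact.

Run:
```python
from fit import *
import cv2
Q=down(0.0)
bot.move_pose([.546,.215,.14],Q); bot.move_linear([.546,.215,.014],speed=.2)
tiles=[]
print(bot.read_gripper_width())
for y in (.195,.18,.165,.155):
    bot.move_linear([.546,y,.014],speed=.06); print(y,np.round(bot.read_ft_force(),2))
    for c,o in (("top",(230,140,330,240)),("scene",(300,140,400,240))):
        if y in(.195,.155): tiles.append(cv2.resize(cv2.cvtColor(bot.camera(c),cv2.COLOR_RGB2BGR)[o[1]:o[3],o[0]:o[2]],None,fx=3,fy=3,interpolation=cv2.INTER_CUBIC))
cv2.imwrite("pics/m2.png",np.vstack([np.hstack(tiles[:2]),np.hstack(tiles[2:])]));print(bot.read_clock())
```

```text
0.00010025273806906366
0.195 [0.41 0.52 0.41]
0.18 [ 0.17 -0.29 -0.79]
0.165 [ 0.22  0.6  -0.39]
0.155 [0.52 0.52 0.15]
20.7
```

View pics/m2.png

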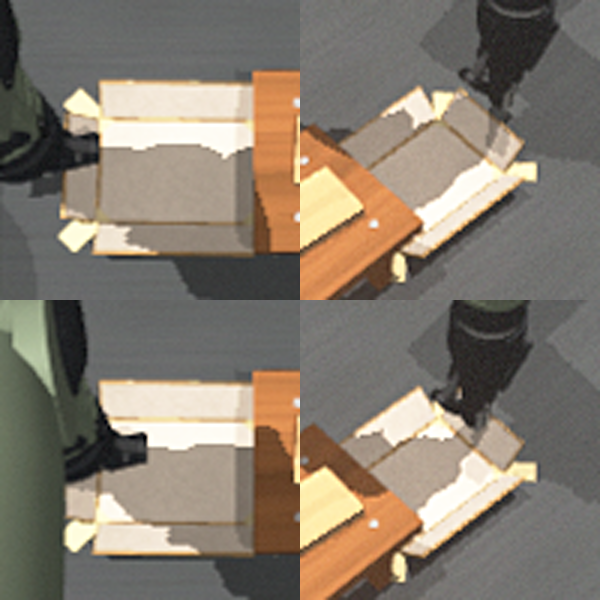

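The shut finger tip shows at top px ≈(263,190), then (279,190). I'll compare that with the projected TCP.

Run:
```python
from fit import *
np.set_printoptions(precision=3,suppress=True)
p=bot.read_position(); print(p,bot.read_tool_rot(),bot.read_joint_positions())
for y in (.195,.155):
  for z in (.014,.08,.15): print(y,z,proj("top",[[.546,y,z]]),proj("scene",[[.546,y,z]]))
print("end-flap px",proj("scene",[[.546,.147,.003],[.546,.176,.03]]))
```

```text
[0.546 0.155 0.014] [-0.  1. -0. -0.] [ 0.146  0.559 -0.384  0.628  0.    -2.995]
0.195 0.014 [[244.752 196.238]] [[366.244 178.317]]
0.195 0.08 [[240.362 191.989]] [[368.174 165.431]]
0.195 0.15 [[235.078 186.874]] [[370.375 150.735]]
0.155 0.014 [[259.179 196.181]] [[357.47  185.033]]
0.155 0.08 [[255.672 191.928]] [[359.108 172.249]]
0.155 0.15 [[251.452 186.808]] [[360.979 157.659]]
end-flap px [[355.441 188.435]
 [362.522 178.459]]
```

The scene view agrees with the TCP but the top view doesn't, which suggests the real tip is higher than reported. I'll check by touching the bench.

Run:
```python
from fit import *
import cv2
bot.move_linear([.546,.235,.02],speed=.2)
im=cv2.cvtColor(bot.camera("top"),cv2.COLOR_RGB2BGR)[130:230,180:300]; im2=cv2.cvtColor(bot.camera("scene"),cv2.COLOR_RGB2BGR)[110:210,310:430]
cv2.imwrite("pics/m3.png",np.hstack([cv2.resize(i,None,fx=3.3,fy=3.3,interpolation=cv2.INTER_CUBIC) for i in (im,im2)]))
for z in (.01,.0,-.01,-.02,-.03,-.04,-.05,-.06):
    try: h=bot.move_linear([.546,.235,z],speed=.04,until_force=6)
    except bot.PlanningError as e: print("plan",z,e); break
    print(z,h,bot.read_position()[2],np.round(bot.read_ft_force(),1))
    if h: break
print(proj("top",[[.546,.235,.02]]),proj("scene",[[.546,.235,.02]]),bot.read_clock())
```

```text
0.01 False 0.00946649536589362 [-0.3 -0.3 -0.2]
0.0 False -0.00043833351764908934 [-0.6 -0.3  0.8]
-0.01 False -0.010426586658924118 [ 0.1 -0.2  0.3]
-0.02 False -0.020409042605839083 [ 0.8 -0.3  0.2]
-0.03 True -0.021732942182631068 [-2.3 -0.6  8.5]
[[229.8744414  195.93070174]] [[375.03669962 170.59169668]] 23.1583
```

View pics/m3.png

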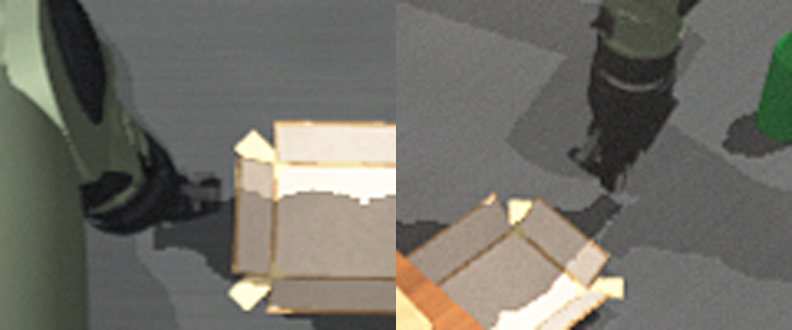

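The bench is touched at a reported z of −0.022. In the pictures the tip is at top ≈(247,189) and scene ≈(375,168). I'll triangulate the real tip.

Run:
```python
from fit import *
np.set_printoptions(precision=4,suppress=True)
r=least_squares(lambda p:np.r_[(proj("top",p)-[246.7,189])[0],(proj("scene",p)-[374.8,168])[0]],[.55,.2,.05]); print(r.x,r.fun)
print(bot.read_joint_positions(), bot.read_tool_rot())
import numpy as np
for u in [(246.7,189),(246.7,195)]: print([ray("top",[u],z)[0] for z in (.02,.042,.06)])
for u in [(374.8,168)]: print([ray("scene",[u],z)[0] for z in (.02,.042,.06)])
```

```text
[0.5604 0.1879 0.0803] [-3.4619 -2.4709 -4.8649  1.306 ]
[ 0.2824  0.6468 -0.3315  0.5913 -0.     -2.8593] [-0.0001  1.      0.0001  0.0006]
[array([0.5653, 0.1891, 0.02  ]), array([0.5611, 0.1853, 0.042 ]), array([0.5577, 0.1821, 0.06  ])]
[array([0.5484, 0.1887, 0.02  ]), array([0.5446, 0.1848, 0.042 ]), array([0.5414, 0.1817, 0.06  ])]
[array([0.5381, 0.2422, 0.02  ]), array([0.5486, 0.2278, 0.042 ]), array([0.5573, 0.216 , 0.06  ])]
```

Run:
```python
from fit import *
import cv2
bot.move_linear([.546,.235,.06],speed=.2)
rows=[]
for a in (0,np.pi/2):
    p=np.array([.50,.24,.06]); bot.move_pose(p,down(a)); bot.wait(.2)
    t=[]
    for c in ("top","scene"):
        im=cv2.cvtColor(bot.camera(c),cv2.COLOR_RGB2BGR)
        u=proj(c,[p,p+[0,0,.15]]); m=u.mean(0).astype(int); o=m-[45,37]
        im=cv2.resize(im[o[1]:o[1]+75,o[0]:o[0]+100],None,fx=4,fy=4,interpolation=cv2.INTER_CUBIC)
        v=((u-o+.5)*4).astype(int); cv2.circle(im,tuple(map(int,v[0])),3,(0,0,255),-1); cv2.circle(im,tuple(map(int,v[1])),3,(255,0,0),-1); t.append(im); print(c,o,u.round(1).tolist())
    rows.append(np.hstack(t))
cv2.imwrite("pics/m4.png",np.vstack(rows)); print(bot.read_joint_positions().round(3),bot.read_clock())
```

```text
top [171 169] [[224.2, 210.6], [209.5, 201.8]]
scene [324 100] [[367.0, 153.7], [371.7, 121.0]]
top [171 169] [[224.2, 210.6], [209.5, 201.8]]
scene [324 100] [[367.0, 153.7], [371.7, 121.0]]
[ 0.314  0.478 -0.38   0.712  0.     1.885] 28.5333
```

View pics/m4.png

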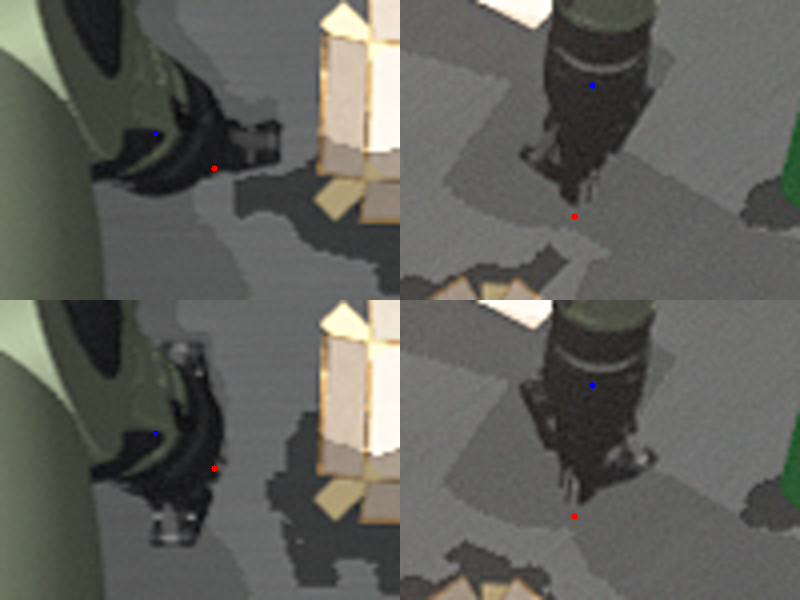

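The axis is right, but the fingers stand splayed wide open although width reads 0. The gripper scale therefore looks inverted, so I'll command 1.0 and see.

Run:
```python
from fit import *
import cv2
w0=bot.read_gripper_width(); t0=bot.read_clock(); bot.set_gripper(1.0); print(w0,bot.read_gripper_width(),bot.read_clock()-t0,bot.read_finger_force())
t=[]
for c,o in (("top",(171,169)),("scene",(324,100))):
    im=cv2.cvtColor(bot.camera(c),cv2.COLOR_RGB2BGR); t.append(cv2.resize(im[o[1]:o[1]+75,o[0]:o[0]+100],None,fx=4,fy=4,interpolation=cv2.INTER_CUBIC))
cv2.imwrite("pics/m5.png",np.hstack(t))
```

```text
0.0011109595229186553 0.9977136685604457 0.7834000000000003 0.0
```

View pics/m5.png

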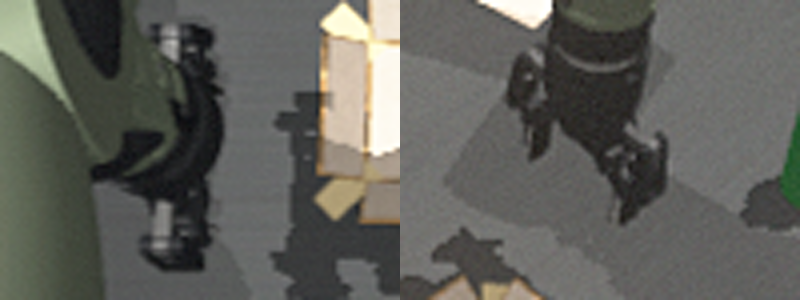

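The gripper does shut. The physical tip simply sits about 21 mm above the nominal TCP, so my pushes passed over the flaps' edges. Repeat with the tool lower.

Run:
```python
from fit import *
Q=down(np.pi/2); z=-.009
print(bot.grip_depth); bot.set_gripper(0.0)
def push(start,end,n):
    start=np.array(start);end=np.array(end)
    bot.move_pose([*start,.06],Q) if n=="end" else bot.move_pose([*start,.09],Q)
    bot.move_linear([*start,z],speed=.2)
    hit=bot.move_linear([*end,z],speed=.05,until_force=5)
    p=bot.read_position(); print(n,hit,np.round(p,4),np.round(bot.read_ft_force(),1),round(bot.read_clock(),1))
    d=(start-end)/np.linalg.norm(start-end); q=p[:2]+d*.025
    bot.move_linear([*q,z],speed=.2); bot.move_linear([*q,.09],speed=.3)
push((.546,.205),(.546,.156),"end")
push((.44,.08),(.490,.08),"near")
push((.652,.08),(.602,.08),"far")
```

```text
0.0187
end True [ 0.5461  0.1631 -0.0089] [0.7 2.8 2.1] 31.8
near True [ 0.4517  0.08   -0.0087] [-0.8 -0.2 -0.7] 34.3
far True [ 0.6399  0.08   -0.0076] [1.9 0.8 0.8] 37.1
```

Near and far stopped on the first-touch transient. I'll push those again with a higher threshold.

Run:
```python
from fit import *
import cv2
Q=down(np.pi/2); z=-.009
def push(start,end,n):
    start=np.array(start);end=np.array(end)
    bot.move_pose([*start,.08],Q); bot.move_linear([*start,z],speed=.25)
    hit=bot.move_linear([*end,z],speed=.06,until_force=13)
    p=bot.read_position(); print(n,hit,np.round(p,4),np.round(bot.read_ft_force(),1),round(bot.read_clock(),1))
    d=(start-end)/np.linalg.norm(start-end); q=p[:2]+d*.02
    bot.move_linear([*q,z],speed=.2); bot.move_linear([*q,.08],speed=.3)
push((.645,.08),(.607,.08),"far")
push((.546,.180),(.546,.158),"end")
push((.447,.08),(.485,.08),"near")
bot.move_pose([.40,.05,.2],Q); t=[]
for c,o in (("top",(235,150)),("scene",(300,155))):
    im=cv2.cvtColor(bot.camera(c),cv2.COLOR_RGB2BGR); cv2.imwrite(f"pics/{c}_f.png",im); t.append(cv2.resize(im[o[1]:o[1]+85,o[0]:o[0]+95],None,fx=4.2,fy=4.2,interpolation=cv2.INTER_CUBIC))
cv2.imwrite("pics/m6.png",np.hstack(t)); print(bot.read_clock())
```

```text
far True [ 0.6377  0.0801 -0.0055] [1.3 0.1 0.7] 39.0
end True [ 0.5477  0.1631 -0.0073] [-0.   3.2  2.6] 41.2
near True [ 0.452   0.0803 -0.0084] [-1.1  0.9  0. ] 43.4
44.7333
```

View pics/m6.png

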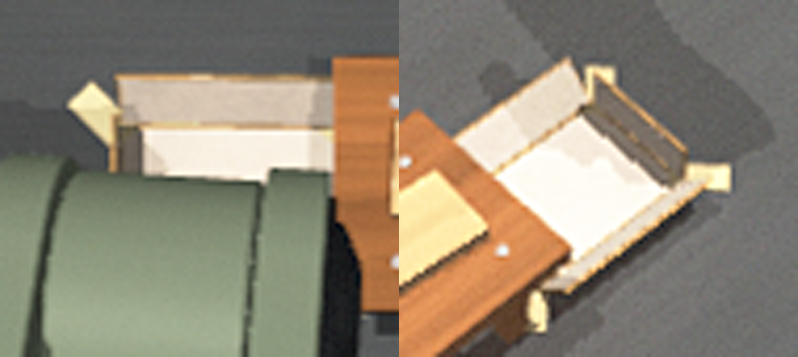

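The end flap is upright (scene crop ≈(635,115)). Near and far jammed on the fingers' sloped backs, so I'll turn the tool 90° and push them with the flat side.

Run:
```python
from fit import *
Q=np.array([0,0,1.,0]); z=-.009
bot.move_pose([.437,.08,.01],Q); print(bot.read_clock())
bot.move_linear([.437,.08,z],speed=.2)
h=bot.move_linear([.488,.08,z],speed=.07,until_force=8); p=bot.read_position(); print("near",h,p.round(4),bot.read_ft_force().round(1),bot.read_clock())
if p[0]>.478:
    bot.move_linear([p[0]-.012,.08,z],speed=.2); bot.move_linear([p[0]-.012,.08,.06],speed=.4)
    bot.move_linear([.650,.08,.06],speed=.4); bot.move_linear([.650,.08,z],speed=.35)
    h=bot.move_linear([.604,.08,z],speed=.07,until_force=8); p=bot.read_position(); print("far",h,p.round(4),bot.read_ft_force().round(1),bot.read_clock())
```

```text
46.075
near True [ 0.4561  0.08   -0.0088] [-0. -0. -0.] 46.7417
```

Run:
```python
from fit import *
z=-.009
h=bot.move_linear([.4855,.08,z],speed=.06,until_force=25); p=bot.read_position(); print("near",h,p.round(4),bot.read_ft_force().round(1),bot.read_clock())
if p[0]>.478:
    bot.move_linear([p[0]-.012,.08,z],speed=.2); bot.move_linear([p[0]-.012,.08,.06],speed=.4)
    bot.move_linear([.650,.08,.06],speed=.4); bot.move_linear([.650,.08,z],speed=.35)
    h=bot.move_linear([.6065,.08,z],speed=.06,until_force=25); p=bot.read_position(); print("far",h,p.round(4),bot.read_ft_force().round(1),bot.read_clock())
```

```text
near False [ 0.485   0.0799 -0.0092] [-4.1 -0.2  1.9] 47.4167
far False [ 0.6081  0.0801 -0.0081] [3.4 0.4 3.2] 49.8083
```

Run:
```python
from fit import *
z=-.009
h=bot.move_linear([.604,.08,z],speed=.05,until_force=10); p=bot.read_position(); print("far",h,p.round(4),bot.read_ft_force().round(1))
bot.move_linear([p[0]+.012,.08,z],speed=.2); bot.move_linear([p[0]+.012,.08,.11],speed=.4)
a=np.pi/2-.0775; bot.move_pose([.5341,-.212,.11],down(a)); print(bot.read_clock(),bot.read_joint_positions().round(2))
bot.set_gripper(1.0)
for c in ("top","scene"):
    import cv2; cv2.imwrite(f"pics/{c}_g.png",cv2.cvtColor(bot.camera(c),cv2.COLOR_RGB2BGR))
    print(c,"pred edges near,far,end",proj(c,[[.497,.075,.043],[.596,.075,.043],[.546,.149,.043]]).round(1).tolist())
    for n in ("tray",): print(n,[(np.round(d["bbox"],1).tolist(),round(d["confidence"],2)) for d in bot.search_frame(c,n)[:3]])
print(bot.read_clock())
```

```text
far False [ 0.6081  0.08   -0.008 ] [8.1 0.3 0.9]
51.925 [-0.51  0.46 -0.27  0.85  0.    1.14]
top pred edges near,far,end [[287.1, 212.3], [287.5, 176.2], [259.9, 194.4]]
tray [([247.3, 170.9, 66.0, 52.1], 0.88)]
scene pred edges near,far,end [[328.9, 184.0], [351.3, 203.5], [356.8, 180.6]]
tray [([317.2, 168.7, 61.8, 66.9], 0.72)]
52.9083
```

Run:
```python
import cv2
for f in ("top0","top_g"):
    im=cv2.imread(f"pics/{f}.png"); print(f,"col288 rows160-228",im[160:228:1,288].mean(1).astype(int).tolist()); print("row195 cols 244-272",im[195,244:272].mean(1).astype(int).tolist())
```

```text
top0 col288 rows160-228 [94, 94, 93, 91, 92, 90, 101, 141, 187, 213, 213, 207, 206, 208, 205, 206, 209, 210, 205, 195, 202, 243, 239, 238, 239, 238, 238, 238, 238, 239, 240, 239, 239, 237, 236, 237, 237, 237, 235, 236, 237, 237, 235, 234, 234, 236, 238, 238, 239, 239, 238, 238, 240, 229, 163, 214, 209, 207, 209, 208, 206, 209, 210, 203, 140, 40, 43, 76]
row195 cols 244-272 [90, 90, 90, 90, 92, 89, 86, 132, 166, 169, 171, 168, 167, 171, 173, 170, 170, 172, 159, 181, 226, 234, 232, 233, 235, 236, 236, 235]
top_g col288 rows160-228 [94, 92, 93, 95, 92, 93, 95, 97, 96, 96, 93, 93, 93, 94, 90, 89, 112, 156, 118, 90, 111, 180, 245, 240, 241, 239, 238, 239, 239, 240, 240, 239, 240, 238, 222, 213, 213, 212, 209, 212, 215, 214, 211, 209, 209, 211, 214, 215, 216, 217, 210, 163, 106, 53, 55, 57, 77, 80, 79, 78, 77, 74, 76, 74, 75, 76, 76, 75]
row195 cols 244-272 [91, 94, 92, 93, 91, 92, 90, 89, 94, 90, 90, 91, 91, 91, 90, 78, 78, 155, 144, 106, 126, 135, 134, 132, 129, 217, 241, 236]
```

The edges are at row 177, row 211.5 and col 261, against upright predictions of 176, 212 and 260. All three flaps are up, so now grip the blank.

Run:
```python
from fit import *
h=bot.move_linear([.5341,-.212,.065],speed=.12,until_force=10); print("down",h,bot.read_position().round(4),bot.read_ft_force().round(1))
if not h:
    bot.set_gripper(0.0,grasp_force=40); print(bot.read_gripper_width(),bot.read_finger_force(),bot.read_position().round(4),bot.read_ft_force().round(1))
print(bot.read_clock())
```

```text
down False [ 0.534 -0.212  0.065] [-0.1 -0.7 -0.2]
0.6926385710533215 44.274006485939026 [ 0.535  -0.2125  0.0662] [-0.6 -0.2  6.4]
53.7917
```

Run:
```python
from fit import *
bot.set_gripper(0.85); bot.move_linear([.5345,-.212,.068],speed=.1); bot.set_gripper(0.0,grasp_force=60)
print(bot.read_gripper_width(),bot.read_finger_force(),bot.read_position().round(4),bot.read_ft_force().round(1),bot.read_clock())
p=bot.read_position()
h=bot.move_linear([p[0],p[1],p[2]-.003],speed=.03,until_force=5); print(h,bot.read_position().round(4),bot.read_ft_force().round(1),bot.read_clock())
```

```text
0.6804882208045343 64.85664010047913 [ 0.5348 -0.2121  0.0685] [-0.6  0.7  5.3] 54.6
False [ 0.5349 -0.2122  0.0685] [-6.7  2.2 24.1] 54.85
```

Run:
```python
from fit import *
import cv2
a0,a1=np.pi/2-.0775,np.pi/2+.008
z=.0672; s=np.array([.5345,-.212]); e=np.array([.5405,-.0459])
bot.move_linear([*s,z],speed=.03); print(bot.read_ft_force().round(1))
for f in (.5,1.0):
    bot.move_linear([*(s+(e-s)*f),z],speed=.07,rotation=down(a0+(a1-a0)*f)); print(bot.read_position().round(4),bot.read_ft_force().round(1),bot.read_finger_force(),bot.read_gripper_width(),bot.read_clock())
for c in ("top","scene"):
    im=cv2.cvtColor(bot.camera(c),cv2.COLOR_RGB2BGR); cv2.imwrite(f"pics/{c}_h.png",im)
    b=[bot.search_frame(c,"board")[:2] for _ in range(1)]; print(c,b)
    P=[[.540+sx*.03,.0141+yy,.105] for sx in(-1,1) for yy in (0,.12)]; print(proj(c,P).round(1).tolist())
print(bot.read_clock())
```

```text
[-3.   2.2 14.3]
[ 0.5391 -0.1313  0.0685] [-0.3 -4.9  8.7] 65.27502179145813 0.681643635022168 56.4333
[ 0.5421 -0.0483  0.0686] [-1.1 -5.2  9.5] 65.36602020263672 0.6813313960716011 57.7667
top [[{'bbox': [261.9, 177.9, 39.3, 30.0], 'confidence': 0.92}]]
[[309.5, 203.9], [262.1, 204.1], [309.5, 180.7], [262.6, 180.9]]
scene [[{'bbox': [289.4, 164.6, 73.7, 58.1], 'confidence': 0.86}]]
[[317.4, 185.2], [346.5, 163.9], [331.5, 197.5], [360.6, 175.5]]
57.9667
```

Run:
```python
from fit import *
import cv2
im=cv2.imread("pics/top_h.png").astype(int)
for r in (182,186,190,194,198,202): print(r,"end",im[r,256:270].mean(1).astype(int).tolist()," line",im[r,302:324].mean(1).astype(int).tolist())
for r in (170,173,216,220): print(r,"edge",im[r,304:324].mean(1).astype(int).tolist(), "blue", im[r,304:324,0].tolist())
for y in (.0117,.0141): print(proj("top",[[.54,y,.105],[.54,y+.12,.105]]).round(1).tolist())
for y in (.001,.0036): print(proj("top",[[.6,y,.09],[.47,y,.09]]).round(1).tolist())
for c in (275,290,300): print(c,im[174:212,c].mean(1).astype(int).tolist())
```

```text
182 end [106, 95, 149, 214, 231, 217, 146, 84, 199, 215, 197, 197, 197, 197]  line [152, 104, 112, 115, 119, 124, 124, 128, 128, 132, 130, 134, 134, 137, 138, 139, 138, 138, 140, 142, 142, 141]
186 end [96, 92, 89, 91, 85, 163, 147, 72, 201, 218, 199, 200, 200, 200]  line [109, 115, 121, 122, 126, 126, 130, 132, 133, 133, 136, 137, 138, 138, 137, 139, 140, 142, 143, 141, 140, 141]
190 end [91, 89, 88, 89, 97, 157, 146, 82, 163, 194, 191, 190, 188, 191]  line [117, 125, 126, 127, 128, 131, 133, 135, 135, 135, 137, 138, 139, 138, 140, 140, 142, 141, 140, 141, 143, 141]
194 end [89, 89, 89, 89, 98, 159, 148, 93, 171, 201, 196, 196, 197, 196]  line [123, 125, 128, 129, 131, 134, 134, 134, 136, 136, 139, 138, 140, 138, 142, 141, 141, 143, 143, 143, 143, 141]
198 end [93, 92, 92, 89, 118, 140, 126, 95, 179, 204, 200, 200, 202, 200]  line [127, 128, 131, 133, 133, 133, 135, 137, 137, 139, 138, 141, 141, 143, 141, 143, 142, 144, 144, 145, 142, 142]
202 end [94, 93, 90, 90, 142, 140, 97, 74, 184, 212, 207, 207, 207, 207]  line [129, 133, 134, 134, 136, 136, 136, 136, 138, 139, 138, 140, 141, 
[... 898 characters left out ...]
0.4, 192.3], [263.3, 192.5]]
[[309.5, 192.3], [262.4, 192.5]]
[[314.6, 170.6], [314.7, 220.3]]
[[313.6, 170.7], [313.7, 220.3]]
275 [91, 93, 109, 142, 92, 98, 102, 159, 196, 197, 199, 200, 199, 201, 201, 198, 193, 190, 190, 193, 197, 200, 201, 201, 199, 199, 204, 206, 207, 202, 147, 208, 239, 232, 233, 235, 232, 170]
290 [90, 90, 111, 154, 123, 95, 118, 190, 192, 198, 198, 199, 200, 203, 201, 200, 201, 194, 188, 192, 197, 200, 200, 200, 199, 199, 204, 205, 209, 202, 99, 144, 164, 166, 166, 154, 113, 137]
300 [93, 93, 98, 130, 135, 94, 112, 183, 198, 203, 200, 185, 161, 137, 110, 106, 109, 113, 115, 117, 117, 119, 121, 119, 124, 124, 124, 122, 127, 124, 126, 127, 130, 128, 129, 128, 132, 130]
```

The blank's end at col ≈263.6 puts the line about 8 mm outside the edge, and square to it. I'll nudge it 2–3 mm further, press, check that it's steady and hand in.

Run:
```python
from fit import *
import cv2
q=down(np.pi/2+.008)
bot.move_linear([.5405,-.0430,.0672],speed=.03,rotation=q); print(bot.read_position().round(4),bot.read_ft_force().round(1))
p=bot.read_position()
bot.move_linear([.5405,-.0430,.0655],speed=.03); bot.wait(.5)
print(bot.read_position().round(4),bot.read_ft_force().round(1),bot.read_finger_force(),bot.read_tool_rot().round(4))
im=cv2.imread("pics/top_h.png"); im=cv2.cvtColor(bot.camera("top"),cv2.COLOR_RGB2BGR).astype(int)
for r in (184,190,200): print(r,im[r,258:268].mean(1).astype(int).tolist())
print(bot.read_clock())
```

```text
[ 0.5422 -0.0455  0.0686] [-1.2 -5.7  9.8]
[ 0.5422 -0.0455  0.0685] [-4.5 -4.6 23.8] 66.84430003166199 [ 3.200e-03  7.046e-01  7.096e-01 -7.000e-04]
184 [84, 81, 149, 176, 141, 180, 203, 200, 200, 200]
190 [88, 87, 97, 157, 137, 166, 193, 191, 190, 189]
200 [90, 88, 124, 132, 113, 181, 208, 202, 203, 202]
59.0167
```

```bash
python3 -c "
from cell import bot
print(bot.close_job())"
```

```text
the job is handed in; nothing more can be done
None
```

I handed the job in at about 59 s: all three flaps stand upright, and the blank is gripped and pressed down with about 24 N. By my measurements the saw line is square to the riser's edge and about 10–11 mm outside it, but the arm hid the line, so I took that from the blank's outer end. I saw no verdict.

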